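# Clear away after slicing: free the clamped blade plate and sort blades, jar and lemon

### The arm

A 7-joint arm with a two-finger parallel gripper is mounted at the origin on a cart in front of the work surface, level with it; the furniture and walls round the work are solid. World frame = base frame: x ahead of the robot, y to its left, z up, the work surface at z = 0. Lengths are in mm, angles in degrees, forces in N, time in s.
With the tool pointing down it reaches from about 400 to 875 mm from the base axis. Payload 6.5 kg.
Tool frame: the origin (TCP) lies at the very end of the fingers, on their centre line; the grasp point (between the pads) lies 19 mm behind it; y points along the fingers, x is the direction in which the jaws open and shut, and the axes are right-handed (so a half turn about y gives the same grasp; the last joint's range is limited). The gripper opens to 85 mm and grips with 20 to 120 N. Pads are 22 mm wide; open, the fingers measure 114 mm over their backs; the gripper's body (76 mm by 85 mm) begins 54 mm behind the grasp point. The pads swing forward as they close: fully open they stand 13 mm farther back than shut.
Start: joints at [-76.616, 30.733, -0.252, 88.115, 0.149, 61.152, -4.079], TCP at [191.959, 621.001, 231.29] pointing down, gripper open.
Joint ranges: [-154.64, 154.64], [-21.42, 123.67], [-72.66, 72.17], [13.99, 137.28], [-74.86, 254.86], [10.95, 109.41], [-158.01, 158.01]. Speed limits (degrees/s): [136.94, 136.94, 180, 180, 180, 180, 180].

### API

Orientations are given as a 3x3 rotation matrix whose columns are the frame's x, y, z axes.
In Python, from station import observe, camera, calibration, hand_in gives the robot as it stands. The module is installed in compiled form; this text tells all that it offers.
- The arm moves only by the tool servo_tool, never from a script. Its arguments are lists of equal length, an entry for each row: "linear": the shift along the world's x, y, z in m, a list of three; "twist": the turn, a rotation vector about the world's x, y, z in degrees, a list of three. A call has 1 to 8 rows; each row shifts and turns the pose as measured when the row begins; what a row does not reach is not made up. A row lasts 1/8 s, in which the tool goes at most 62.5 mm and 10.7 degrees, less where a joint would pass 70% of its speed; a pose out of reach is approached as far as the arm can. A call is refused whole if a number of a shift passes 0.0625 or a number of a turn 10.7, either way. A call with a gripper value outside its range is refused whole. "grip" is the opening, from 0 (shut) to 1 (fully open), set as the call begins (left out, the last holds). The fingers move at their own pace and stop on an object; "squeeze" is the grip in N (left out, the last holds). Time passes only in rows, so rows that do not move let the fingers close. It gives the time, the measured TCP pose, the force and the opening at its end, in the units of the state.
- observe(): the state, without advancing time (a new reading comes with each control period).
- camera(name): name is "side" or "top"; returns the picture (400x640x3 uint8, red, green, blue); there is no depth.
- calibration(name): a dict with "vertical_fov" (degrees; the focal length in pixels is half the picture's height over the tangent of half this angle, whatever the lens; pixels are square), "cx", "cy" (the principal point, pixels), "R" (3x3) and "t" (3): a world point X has camera coordinates R X + t. Camera axes: x right, y down, z forward; pixel columns grow to the right and rows downward; lengths in mm; the calibration is good to about 2 mm. A picture is of the moment at which its call begins. calibration takes no time and is no camera call.
- hand_in(): hands the job in, once; it reports no verdict.
The state is a dict: "clock": time; "qpos": joint angles; "joint_vel": joint speeds; "joint_torque": joint torques, N m; "position": TCP position; "tcp_rot": TCP orientation; "wrist_force": force on the tool from outside, world axes, zero at the start; "moment": the same for the moment, N m; "gripper_width": finger opening in mm.
Only numpy, scipy, OpenCV 4.12 (cv2) and the standard library are available. Lean on these libraries where they do the work, as an engineer would, in place of code of your own. Each camera call takes 0.05 s, during which the arm holds its last target. There are 200 camera calls.

### The job

Clear up after slicing. Swing the slicer's clamp bar up and right back, slide the blade plate it holds out by its grip tab, and put everything where its kind belongs: both blade plates lying flat, blade side up, in the wooden blade tray, one in each bay; the spice jar upright in the empty bay of the seasoning caddy; the lemon in the fruit bowl. Leave the clamp bar open, and do not upset the salt shaker that already stands in the caddy.

Things in the scene. Friction and masses are not known exactly. Their poses are not given: they have to be found in the camera images.
- slicer: White vegetable slicer, fixed, long along its y, 92 mm across x; runway top 26 mm up. Origin on the worktop under its blade seat: a 44 mm wide slot along x, floor 14 mm up, open to the front (-x). Lips over the plate's sides (x -5 to 40) stop it being lifted until drawn 50 mm to -x (60 is ample). Clamp bar: hinge axis along slicer x through x -25, y 60, z 34; it closes over the slot to y -38.
- clamp_bar (a joint): Steel bar 12 mm wide, 6 thick. Black grip fin at its free end: closed (0 rad) at slicer x -25, y -28, 12 mm wide (x), top at z 52; pinch fin and bar from z 31 up, fingers closing along slicer x. It swings up and over to +y: 1.57 upright, 2.4 fully back; stiff (0.06 N m), stays where left. Its 8 mm stud in a hole of the plate locks the plate while the bar is down.
- slicing_plate: White plastic blade plate with one straight steel blade, at first in the slicer's seat under the bar, axes along the slicer's. 114 (x) x 40 (y) mm, 6 thick, 60 g; origin under the middle of that footprint. Blade part x -19 to 57, then a neck, then the grip tab: x -57 to -33, centre -45, 14 mm wide (y), top 28 mm above the plate's underside. +z is the blade side.
- comb_plate: The second white blade plate, same size, shape and origin as the slicing plate, but with a row of nine upright steel teeth (to 14 mm high) beside its blade. Lies loose, blade side up, on the worktop.
- spice_jar: Glass spice jar with a green cap, 46 mm across, 106 mm tall, 110 g, standing; origin at the centre of its underside.
- lemon: Yellow lemon, 79 mm long along its own x, 57 mm across y, 58 mm high, 120 g; origin on its skin, lowest point at the start, below its middle.
- blade_tray: Open tray of light wood, fixed, 146 mm (x) x 132 mm (y) x 20 mm high, walls and floor 5 mm, one divider along x. Two equal bays, each 136 mm along x and about 58 mm along y, centres at y +31.5 and -31.5 mm. Origin at the centre of its underside.
- seasoning_caddy: Open caddy of brown wood, fixed, 150 mm (x) x 78 mm (y) x 45 mm high, walls and floor 6 mm, one divider across. Two bays 66 x 66 mm, centres at x +36 and -36 mm. The salt shaker stands in the one at +36; the one at -36 (towards the robot) is empty. Origin at the centre of its underside.
- fruit_bowl: White ceramic bowl, fixed, 136 mm across the rim, 46 mm high, walls 4 mm, inner floor 5 mm up, empty; origin at the centre of its underside.
- salt_shaker: Glass salt shaker with a grey cap, 44 mm across, 90 mm tall, standing in the caddy; origin at the centre of its underside. To be left there, upright.
Mind the look-alikes: they are no part of the job. Leave any blue or red look-alike of the spice_jar alone. There is more than one size of the fruit_bowl; the one meant has the size given above.

How it is judged (in metres and radians):
On the way, in this order (a step that is already met when the one before it is completed fails the run):
1. the clamp bar is swung up past upright (value of joint clamp_bar above 1.6 rad), for 0.2 s.
2. the slicing plate is drawn out of the slicer's seat (x of slicing_plate in the frame of slicer below -0.062 m), for 0.1 s.
At the end, for the whole second after the job is handed in: Both blade plates lie flat, blade side up, on the blade tray's floor, one in each bay; the jar stands upright on the floor of the caddy's free bay, the salt shaker in its own; the lemon lies in the bowl; the clamp bar is open (over 1.4 rad); all is released and at rest (((y of slicing_plate in the frame of blade_tray between 0.012 and 0.051 m and y of comb_plate in the frame of blade_tray between -0.051 and -0.012 m) or (y of comb_plate in the frame of blade_tray between 0.012 and 0.051 m and y of slicing_plate in the frame of blade_tray between -0.051 and -0.012 m)) and x of slicing_plate in the frame of blade_tray between -0.02 and 0.02 m and x of comb_plate in the frame of blade_tray between -0.02 and 0.02 m and z of each of slicing_plate, comb_plate in the frame of blade_tray below 0.01 m and angle between each of slicing_plate, comb_plate, spice_jar, salt_shaker's own z axis and vertical below 0.1 rad and x of spice_jar in the frame of seasoning_caddy between -0.052 and -0.02 m and y of spice_jar in the frame of seasoning_caddy between -0.016 and 0.016 m and z of each of spice_jar, salt_shaker in the frame of seasoning_caddy below 0.012 m and horizontal distance between lemon and fruit_bowl below 0.06 m and height (world z) of lemon below 0.075 m and value of joint clamp_bar above 1.4 rad and linear speed of each of slicing_plate, comb_plate, spice_jar, salt_shaker below 0.02 m/s and linear speed of lemon below 0.03 m/s); the robot touches nothing.
It fails at once if the salt shaker is tipped or lifted out of the caddy (angle between salt_shaker's own z axis and vertical above 0.4 rad or z of salt_shaker in the frame of seasoning_caddy above 0.03 m).
It also fails if it takes over 112 s, if anything falls off the work surface, if the arm or the gripper's body presses on something with over 40 N, if the wrist force passes 120 N, or if a joint passes its speed limit or range.

## Working session

There is one attempt and no reset: what is moved stays moved. The work goes in short steps, Python scripts to look and compute and a tool call to move; the robot and the scene stay as the last step left them, time stands still between calls to the robot, and variables do not carry over. Pictures are saved under pics/ and viewed, about 12 in all and at most 16, crops included, and the job is handed in when it is done.

Besides the shell and the picture viewer there is one more tool, called by a JSON object that holds its "op" and its "data", one argument or row to a line. servo_tool: Moves the arm, as the interface text tells. Its arguments: {"type":"object","properties":{"linear":{"type":"array"},"twist":{"type":"array"},"grip":{"type":"number"},"squeeze":{"type":"number"}},"required":["linear","twist"]}

```bash
mkdir -p pics
cat > h.py <<'E'
import numpy as np,cv2
from station import observe,camera,calibration,hand_in
def snap(n,f,crop=None,s=1):
    im=camera(n)[:,:,::-1]; cv2.imwrite(f'pics/{f}_full.png',im)
    if crop: u0,v0,u1,v1=crop; im=im[v0:v1,u0:u1]
    if s!=1: im=cv2.resize(im,None,fx=s,fy=s,interpolation=cv2.INTER_CUBIC)
    cv2.imwrite(f'pics/{f}.png',im)
def cal(n):
    c=calibration(n); f=200/np.tan(np.radians(c['vertical_fov'])/2)
    return f,c['cx'],c['cy'],np.array(c['R']),np.array(c['t'])
def back(n,u,v,z):
    f,cx,cy,R,t=cal(n); d=R.T@np.array([(u-cx)/f,(v-cy)/f,1]); o=-R.T@t
    return o+d*(z-o[2])/d[2]
def proj(n,X):
    f,cx,cy,R,t=cal(n); p=R@np.array(X,float)+t; return np.array([cx+f*p[0]/p[2],cy+f*p[1]/p[2]])
E
python3 - <<'E'
from h import *
for n in('top','side'):
    snap(n,n+'0',None,1.25); c=calibration(n); print(n,{k:(v if not hasattr(v,'tolist') else np.round(v,3).tolist()) for k,v in c.items()}, np.round(-np.array(c['R']).T@np.array(c['t'])))
o=observe(); print(o)
E
```

```text
top {'vertical_fov': 50.01386004005507, 'cx': 319.2261735182827, 'cy': 202.70644196435222, 'R': [[0.017, -1.0, 0.012], [-0.996, -0.018, -0.087], [0.087, -0.01, -0.996]], 't': [-151.188, 571.555, 1046.064]} [ 481. -130. 1093.]
side {'vertical_fov': 44.00529190106624, 'cx': 321.7092840523395, 'cy': 203.23898472197232, 'R': [[0.862, -0.507, 0.01], [-0.308, -0.54, -0.783], [0.402, 0.672, -0.621]], 't': [-566.522, 127.619, 1291.817]} [    8. -1087.   908.]
{'clock': 0.1, 'qpos': array([-76.61587792,  30.77335268,  -0.25281727,  88.16404978,
         0.14871617,  61.15027571,  -4.07923143]), 'joint_vel': array([ 0.0392556 , -0.1930713 ,  0.07537987, -0.11763244,  0.03920989,
       -0.01389648, -0.0060415 ]), 'joint_torque': array([ 2.50611854e-03, -5.84559238e+01,  1.05185822e+00, -2.59772784e+01,
        1.26764752e-02,  4.57844173e-03, -1.54502821e-06]), 'position': array([191.82614769, 620.47427838, 230.50542698]), 'tcp_rot': array([[ 2.95277234e-01, -3.31865994e-04, -9.55411558e-01],
       [ 9.55410407e-01, -1.48809072e-03,  2.95277395e-01],
       [-1.51973160e-03, -9.99998838e-01, -1.22331088e-04]]), 'wrist_force': array([-0.13469142, -0.24115483,  0.00960498]), 'moment': array([ 0.03512204, -0.00686947, -0.02092898]), 'gripper_width': 85.48128677292611}
```

View pics/top0.png

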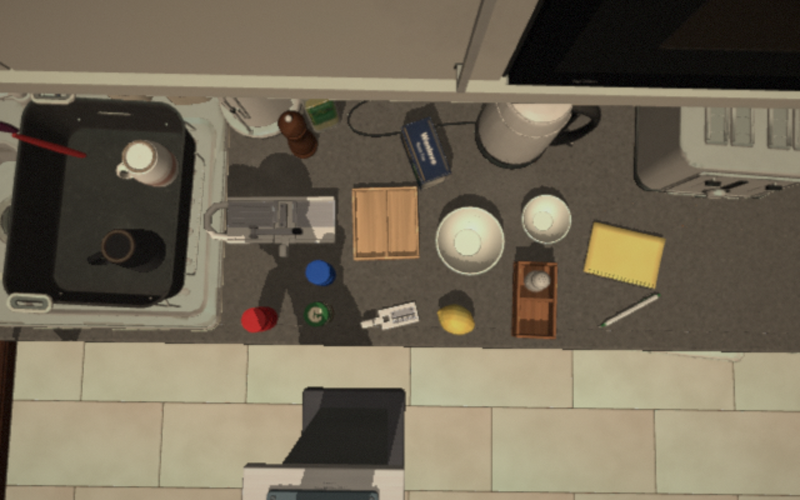

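View pics/side0.png

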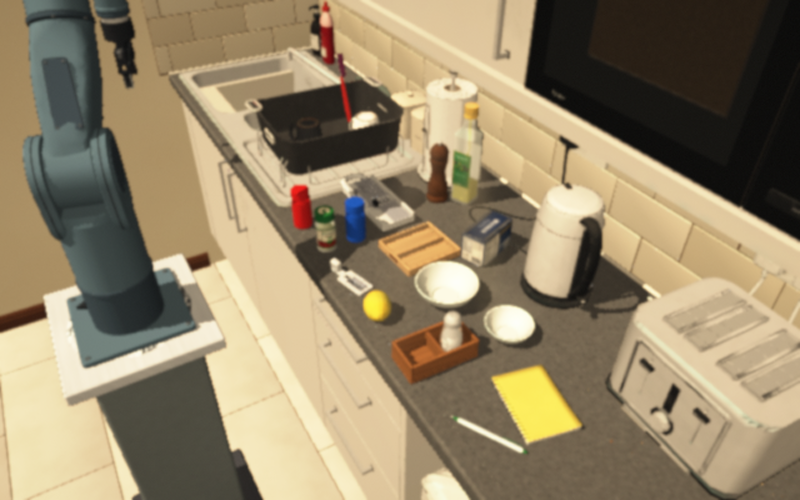

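Run:
```python
from h import *
im=cv2.imread('pics/top0_full.png'); 
cv2.imwrite('pics/topA.png',cv2.resize(im[145:275,160:360],None,fx=4,fy=4,interpolation=cv2.INTER_CUBIC))
cv2.imwrite('pics/topB.png',cv2.resize(im[145:275,275:475],None,fx=4,fy=4,interpolation=cv2.INTER_CUBIC))
```

```text
(no output)
```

View pics/topA.png

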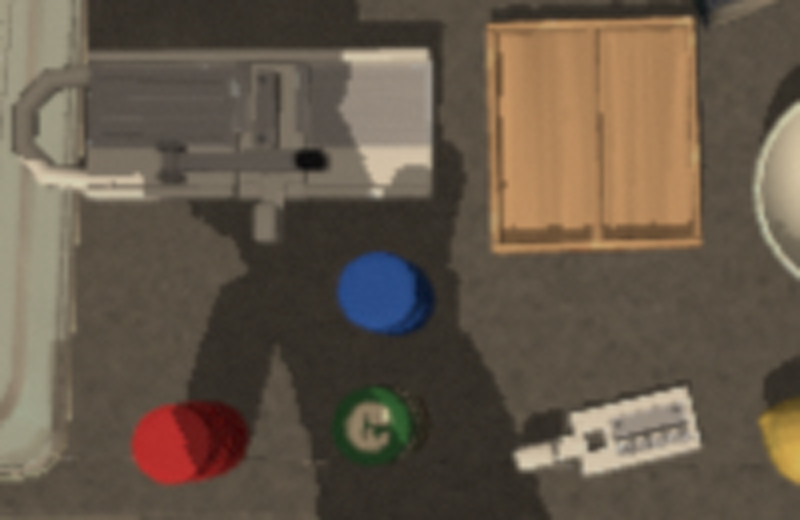

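View pics/topB.png

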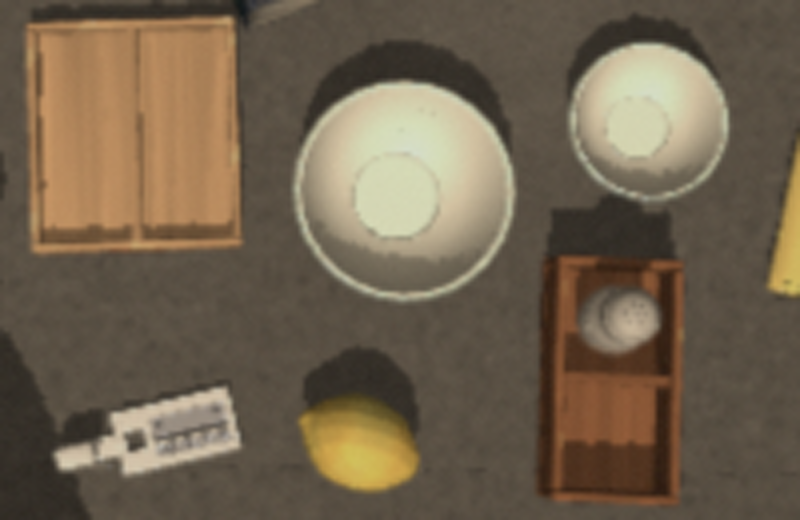

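Run:
```python
from h import *
A=lambda p,q:(160+(p+.5)/4-.5,145+(q+.5)/4-.5)
B=lambda p,q:(275+(p+.5)/4-.5,145+(q+.5)/4-.5)
for nm,F,pts,z in [('slicer R edge',A,[(432,48),(432,190)],26),('slicer slot edges',A,[(248,90),(310,90)],26),('tab top',A,[(254,215),(278,215),(265,240),(265,204)],42),('fin',A,[(297,160),(326,160)],52),('hinge',A,[(172,160)],34),
 ('jars g',A,[(372,425),(335,425),(410,425)],106),('blue',A,[(378,290)],106),('red',A,[(172,444)],106),('tray',A,[(487,25),(695,17),(702,245),(493,252)],20),
 ('comb tab',A,[(518,458),(545,452)],28),('comb end',A,[(688,388),(700,447),(570,412),(585,474)],6),
 ('bowl rim',B,[(405,190),(297,190),(514,190)],46),('lemon',B,[(362,442),(302,420),(418,470)],29),('caddy',B,[(555,258),(684,260),(680,500),(545,495)],45),('salt',B,[(632,312)],90)]:
  print(nm,*[np.round(back('top',*F(*p),z)[:2]).tolist() for p in pts])
```

```text
slicer R edge [688.0, -9.0] [598.0, -12.0]
slicer slot edges [659.0, 105.0] [660.0, 66.0]
tab top [579.0, 95.0] [579.0, 80.0] [564.0, 88.0] [586.0, 89.0]
fin [612.0, 68.0] [613.0, 50.0]
hinge [613.0, 149.0]
jars g [454.0, 10.0] [454.0, 31.0] [454.0, -12.0]
blue [531.0, 9.0]
red [441.0, 123.0]
tray [705.0, -43.0] [713.0, -175.0] [567.0, -182.0] [561.0, -50.0]
comb tab [433.0, -70.0] [437.0, -86.0]
comb end [478.0, -175.0] [441.0, -183.0] [461.0, -100.0] [423.0, -111.0]
bowl rim [601.0, -280.0] [600.0, -214.0] [602.0, -347.0]
lemon [446.0, -257.0] [459.0, -220.0] [429.0, -291.0]
caddy [561.0, -373.0] [561.0, -452.0] [415.0, -449.0] [416.0, -366.0]
salt [526.0, -408.0]
```

{"op": "servo_tool", "data": {
  "linear": [
    [0.035,-0.047,0],
    [0.035,-0.047,0],
    [0.035,-0.047,0],
    [0.035,-0.047,0],
    [0.035,-0.047,0],
    [0.035,-0.047,0],
    [0.035,-0.047,0],
    [0.035,-0.047,0]
  ],
  "twist": [
    [0,0,-9],
    [0,0,-9],
    [0,0,-9],
    [0,0,-9],
    [0,0,-9],
    [0,0,-9],
    [0,0,-9],
    [0,0,-9]
  ],
  "grip": 0.5,
  "squeeze": 30
}}

```text
clock: 1.1
position: [472.7, 235.0, 228.2]
tcp_rot: [[1.0, -0.003, 0.016], [-0.016, 0.003, 1.0], [-0.003, -1.0, 0.003]]
wrist_force: [0.5, 0.2, 0.5]
gripper_width: 42.9
```

{"op": "servo_tool", "data": {
  "linear": [
    [0.035,-0.045,-0.01],
    [0.035,-0.045,-0.03],
    [0.035,-0.045,-0.03],
    [0.035,-0.04,-0.04],
    [0,0,0]
  ],
  "twist": [
    [0,0,0.5],
    [0,0,0.5],
    [0,0,0.5],
    [0,0,0.5],
    [0,0,0]
  ]
}}

```text
clock: 1.72
position: [610.9, 57.5, 120.9]
tcp_rot: [[1.0, -0.002, -0.012], [0.012, 0.001, 1.0], [-0.002, -1.0, 0.002]]
wrist_force: [-0.6, 0.3, 0.4]
gripper_width: 42.8
```

Run:
```python
from h import *
snap('side','s1',(250,110,410,230),5); o=observe(); print(o['position'],o['tcp_rot'][:,0])
for X in ([613,59,52],[613,149,34],[639,87,26],[575,88,42],o['position']): print(X,(proj('side',X)-[250,110])*5+2)
```

```text
[611.03842667  60.13308491 122.30456855] [ 9.99890626e-01  1.47840866e-02 -4.08149617e-04]
[613, 59, 52] [252.58959534 253.75441023]
[613, 149, 34] [187.33967049 210.51088909]
[639, 87, 26] [268.07710351 255.58569812]
[575, 88, 42] [177.6922209  261.38836339]
[611.03842667  60.13308491 122.30456855] [246.84784985 156.75629138]
```

View pics/s1.png

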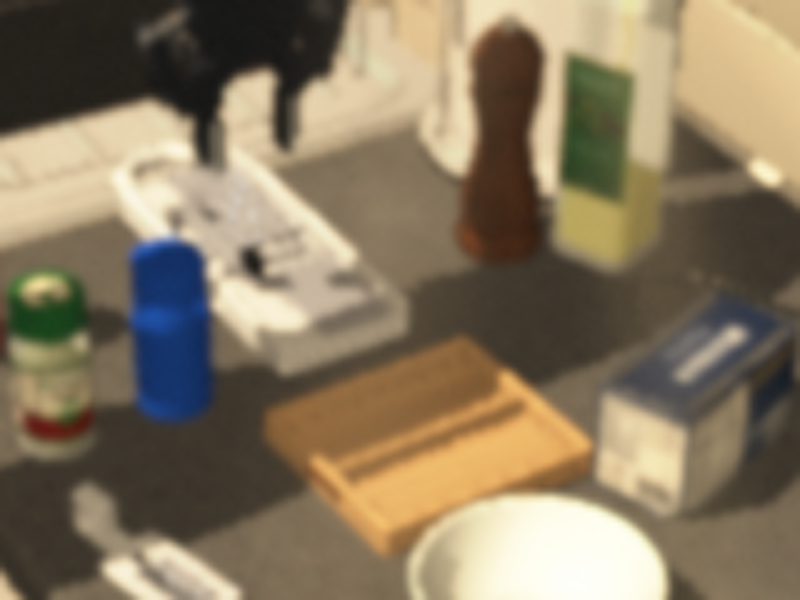

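{"op": "servo_tool", "data": {
  "linear": [
    [0.002,-0.001,-0.03],
    [0,0,-0.03],
    [0,0,-0.02],
    [0,0,-0.009],
    [0,0,0],
    [0,0,0],
    [0,0,0],
    [0,0,0]
  ],
  "twist": [
    [0,0,0],
    [0,0,0],
    [0,0,0],
    [0,0,0],
    [0,0,0],
    [0,0,0],
    [0,0,0],
    [0,0,0]
  ]
}}

```text
clock: 2.78
position: [615.5, 66.5, 36.7]
tcp_rot: [[1.0, 0.008, -0.022], [0.022, 0.009, 1.0], [0.008, -1.0, 0.009]]
wrist_force: [-0.5, -0.6, 0.4]
gripper_width: 42.9
```

{"op": "servo_tool", "data": {
  "linear": [
    [0,0,0],
    [0,0,0],
    [0,0,0],
    [0,0,0],
    [0,0,0]
  ],
  "twist": [
    [0,0,0],
    [0,0,0],
    [0,0,0],
    [0,0,0],
    [0,0,0]
  ],
  "grip": 0,
  "squeeze": 30
}}

```text
clock: 3.4
position: [615.0, 66.3, 37.1]
tcp_rot: [[1.0, 0.007, -0.022], [0.022, 0.01, 1.0], [0.007, -1.0, 0.01]]
wrist_force: [-0.8, 0.6, 2.1]
gripper_width: 10.8
```

{"op": "servo_tool", "data": {
  "linear": [
    [0,0,0],
    [0,0,0],
    [0,-0.006,-0.004],
    [0,0,-0.001],
    [0,0,0]
  ],
  "twist": [
    [0,0,0],
    [0,0,0],
    [0,0,-0.3],
    [0,0,0],
    [0,0,0]
  ],
  "grip": 0.35
}}

```text
clock: 4.03
position: [615.3, 59.5, 31.4]
tcp_rot: [[1.0, 0.007, -0.016], [0.016, 0.009, 1.0], [0.007, -1.0, 0.009]]
wrist_force: [-0.3, 0.4, 0.1]
gripper_width: 29.6
```

{"op": "servo_tool", "data": {
  "linear": [
    [0,0,0],
    [0,0,0],
    [0,0,0],
    [0,0,0]
  ],
  "twist": [
    [0,0,0],
    [0,0,0],
    [0,0,0],
    [0,0,0]
  ],
  "grip": 0,
  "squeeze": 30
}}

```text
clock: 4.53
position: [615.0, 59.5, 31.5]
tcp_rot: [[1.0, 0.007, -0.016], [0.016, 0.009, 1.0], [0.007, -1.0, 0.009]]
wrist_force: [0.3, -0.5, -0.9]
gripper_width: 11.2
```

{"op": "servo_tool", "data": {
  "linear": [
    [0,0.004,0.015],
    [0,0.0065,0.014],
    [0,0.009,0.013],
    [0,0.011,0.011],
    [0,0.013,0.009],
    [0,0.014,0.0067],
    [0,0.015,0.004],
    [0,0.0155,0.0015]
  ],
  "twist": [
    [0,0,0],
    [0,0,0],
    [0,0,0],
    [0,0,0],
    [0,0,0],
    [0,0,0],
    [0,0,0],
    [0,0,0]
  ],
  "squeeze": 20
}}

```text
clock: 5.52
position: [613.0, 150.8, 110.4]
tcp_rot: [[1.0, 0.003, -0.015], [0.015, 0.006, 1.0], [0.003, -1.0, 0.006]]
wrist_force: [-0.6, -2.8, -4.2]
gripper_width: 11.5
```

{"op": "servo_tool", "data": {
  "linear": [
    [0,0.014,-0.003],
    [0,0.014,-0.004],
    [0,0.012,-0.007],
    [0,0.01,-0.007],
    [0,0.007,-0.006],
    [0,0,0]
  ],
  "twist": [
    [0,0,0],
    [0,0,0],
    [0,0,0],
    [0,0,0],
    [0,0,0],
    [0,0,0]
  ]
}}

```text
clock: 6.28
position: [611.4, 217.8, 83.2]
tcp_rot: [[1.0, 0.001, -0.019], [0.019, 0.011, 1.0], [0.001, -1.0, 0.011]]
wrist_force: [-1.7, -1.4, 1.1]
gripper_width: 10.9
```

{"op": "servo_tool", "data": {
  "linear": [
    [0,0,0],
    [0,0,0],
    [0,0,0],
    [0,0,0.04],
    [0,0,0.05],
    [0,-0.04,0],
    [-0.018,-0.04,0],
    [-0.018,-0.04,0]
  ],
  "twist": [
    [0,0,0],
    [0,0,0],
    [0,0,0],
    [0,0,0],
    [0,0,10],
    [0,0,10],
    [0,0,10],
    [0,0,10]
  ],
  "grip": 0.5
}}

```text
clock: 7.28
position: [578.2, 98.5, 177.7]
tcp_rot: [[0.737, 0.002, -0.676], [0.676, 0.013, 0.737], [0.01, -1.0, 0.008]]
wrist_force: [0.7, -0.9, -0.7]
gripper_width: 42.7
```

{"op": "servo_tool", "data": {
  "linear": [
    [0,0,0],
    [0,0,0],
    [0,0,0],
    [0,0,0],
    [0,0,0],
    [0,0,0]
  ],
  "twist": [
    [0,0,10],
    [0,0,10],
    [0,0,10],
    [0,0,10],
    [0,0,10],
    [0,0,0]
  ]
}}

```text
clock: 8.02
position: [578.5, 90.8, 180.1]
tcp_rot: [[-0.061, -0.004, -0.998], [0.998, 0.01, -0.061], [0.01, -1.0, 0.004]]
wrist_force: [0.2, 0.7, -0.6]
gripper_width: 42.6
```

Run:
```python
from h import *
snap('top','t2',(170,145,330,265),5)
snap('side','s2',(250,110,370,210),5)
```

```text
(no output)
```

View pics/s2.png

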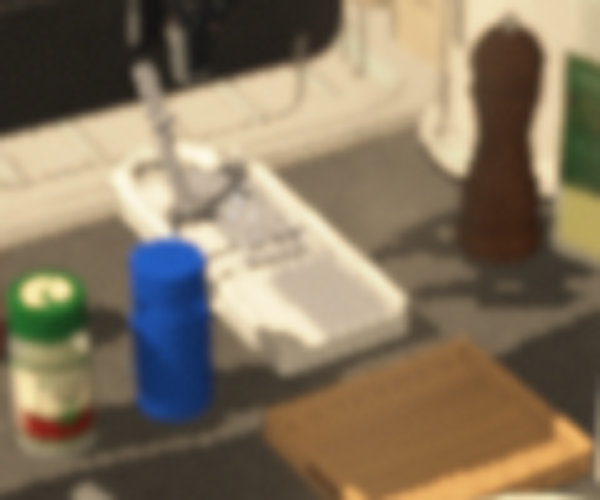

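View pics/t2.png

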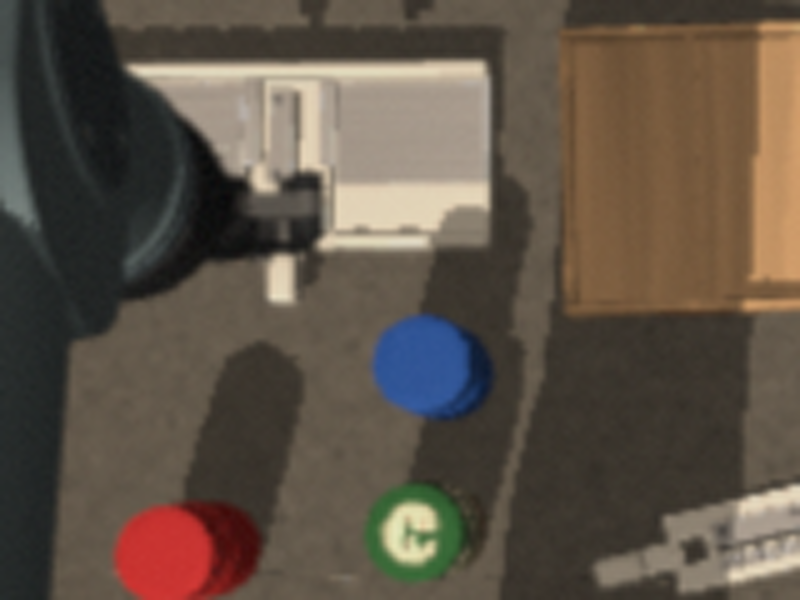

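{"op": "servo_tool", "data": {
  "linear": [
    [-0.003,-0.003,-0.03],
    [0,0,-0.04],
    [0,0,-0.04],
    [0,0,-0.02],
    [0,0,0],
    [0,0,0]
  ],
  "twist": [
    [0,0,-2.5],
    [0,0,0],
    [0,0,0],
    [0,0,0],
    [0,0,0],
    [0,0,0]
  ]
}}

```text
clock: 8.88
position: [577.3, 88.1, 48.6]
tcp_rot: [[0.003, 0.002, -1.0], [1.0, 0.01, 0.003], [0.01, -1.0, -0.002]]
wrist_force: [0.0, 0.4, 0.0]
gripper_width: 42.8
```

{"op": "servo_tool", "data": {
  "linear": [
    [-0.002,0,-0.02],
    [0,0,-0.012],
    [0,0,0],
    [0,0,0]
  ],
  "twist": [
    [-0.5,0,1],
    [0,0,0],
    [0,0,0],
    [0,0,0]
  ]
}}

```text
clock: 9.38
position: [576.4, 88.5, 16.2]
tcp_rot: [[-0.015, 0.005, -1.0], [1.0, 0.001, -0.015], [0.001, -1.0, -0.005]]
wrist_force: [-0.2, -0.2, 0.1]
gripper_width: 42.6
```

{"op": "servo_tool", "data": {
  "linear": [
    [0,0,0],
    [0,0,0],
    [0,0,0],
    [0,0,0],
    [0,0,0]
  ],
  "twist": [
    [0,0,0],
    [0,0,0],
    [0,0,0],
    [0,0,0],
    [0,0,0]
  ],
  "grip": 0,
  "squeeze": 60
}}

```text
clock: 10.0
position: [576.8, 88.4, 17.0]
tcp_rot: [[-0.015, 0.006, -1.0], [1.0, 0.001, -0.015], [0.001, -1.0, -0.006]]
wrist_force: [-0.1, -0.2, -1.0]
gripper_width: 12.9
```

{"op": "servo_tool", "data": {
  "linear": [
    [-0.008,0,0],
    [-0.01,0,0],
    [-0.01,0,0],
    [-0.01,0,0],
    [-0.01,0,0],
    [-0.01,0,0],
    [-0.008,0,0],
    [0,0,0]
  ],
  "twist": [
    [0,0,0],
    [0,0,0],
    [0,0,0],
    [0,0,0],
    [0,0,0],
    [0,0,0],
    [0,0,0],
    [0,0,0]
  ]
}}

```text
clock: 11.0
position: [505.0, 88.5, 17.1]
tcp_rot: [[-0.015, 0.005, -1.0], [1.0, 0.001, -0.015], [0.001, -1.0, -0.005]]
wrist_force: [-0.3, 0.6, -0.8]
gripper_width: 12.9
```

{"op": "servo_tool", "data": {
  "linear": [
    [0,0,0.008],
    [0,0,0.018],
    [0,0,0.03],
    [0,0,0.03],
    [0,0,0.03],
    [0.005,-0.015,0.02],
    [0.012,-0.025,0],
    [0.015,-0.03,0]
  ],
  "twist": [
    [0,0,0],
    [0,0,0],
    [0,0,0],
    [0,0,0],
    [0,0,0],
    [0,0,0.5],
    [0,0,0.5],
    [0,0,0.5]
  ],
  "squeeze": 90
}}

```text
clock: 12.0
position: [541.0, 19.6, 167.4]
tcp_rot: [[-0.046, 0.015, -0.999], [0.999, 0.005, -0.046], [0.004, -1.0, -0.015]]
wrist_force: [1.0, -0.4, -2.0]
gripper_width: 12.2
```

{"op": "servo_tool", "data": {
  "linear": [
    [0.015,-0.03,0],
    [0.015,-0.03,0],
    [0.012,-0.025,0],
    [0.006,-0.01,0],
    [0,0,0],
    [0,0,0]
  ],
  "twist": [
    [0,0,0],
    [0,0,0],
    [0,0,0],
    [0,0,0],
    [0,0,0],
    [0,0,0]
  ]
}}

```text
clock: 12.75
position: [592.4, -80.0, 174.9]
tcp_rot: [[-0.044, 0.023, -0.999], [0.999, 0.005, -0.043], [0.004, -1.0, -0.023]]
wrist_force: [0.4, 0.3, -0.7]
gripper_width: 12.4
```

Run:
```python
from h import *
o=observe(); print(o['position'],o['tcp_rot'][:,0],o['gripper_width'])
snap('side','s3',(250,120,410,240),5)
```

```text
[592.37923447 -80.02294089 174.8536632 ] [-0.04354761  0.99904504  0.00355059] 12.418110408623566
```

View pics/s3.png

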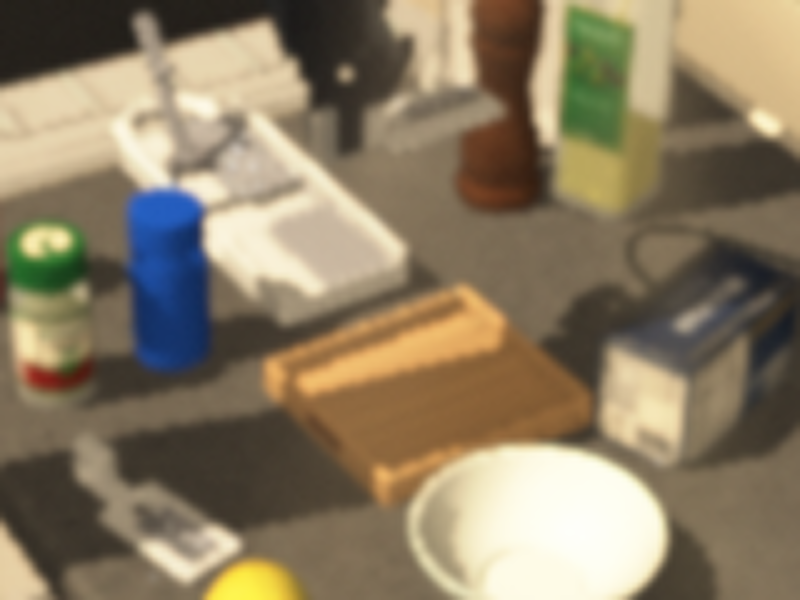

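{"op": "servo_tool", "data": {
  "linear": [
    [-0.002,-0.003,-0.02],
    [0,0,-0.035],
    [0,0,-0.035],
    [0,0,-0.025],
    [0,0,-0.01],
    [0,0,0],
    [0,0,0]
  ],
  "twist": [
    [0,0.5,0.5],
    [0,0.5,0],
    [0,0,0],
    [0,0,0],
    [0,0,0],
    [0,0,0],
    [0,0,0]
  ]
}}

```text
clock: 13.68
position: [586.6, -78.8, 41.5]
tcp_rot: [[-0.06, -0.001, -0.998], [0.998, 0.007, -0.06], [0.007, -1.0, 0.0]]
wrist_force: [0.2, -0.7, -0.1]
gripper_width: 12.5
```

Run:
```python
from h import *
o=observe(); print(o['position'],o['tcp_rot'][:,:2],o['gripper_width'])
snap('side','s4',(290,160,390,240),8)
```

```text
[586.64173687 -78.75908823  41.48876732] [[-6.03017452e-02 -5.15587943e-04]
 [ 9.98156375e-01  6.87706067e-03]
 [ 6.89563678e-03 -9.99976220e-01]] 12.507645893614681
```

View pics/s4.png

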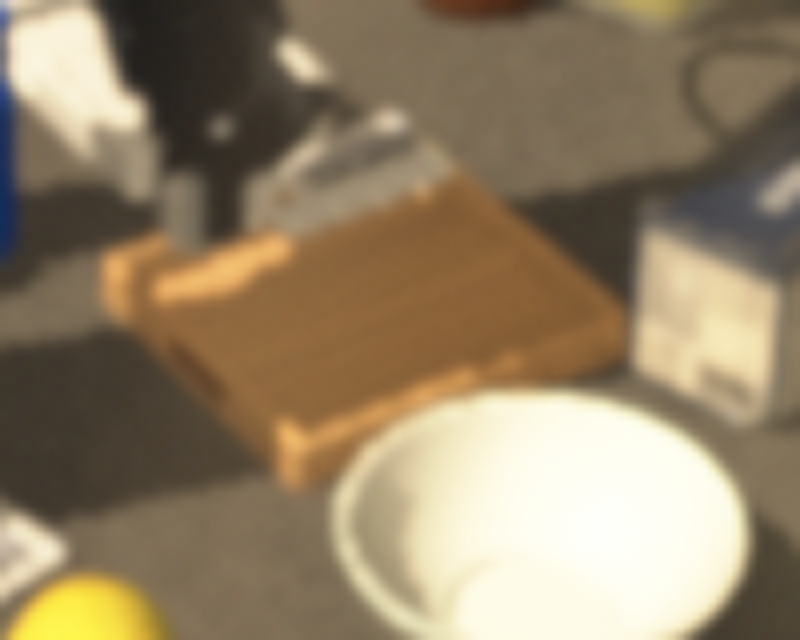

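{"op": "servo_tool", "data": {
  "linear": [
    [0.003,-0.004,-0.01],
    [0,0,-0.012],
    [0,0,-0.007],
    [0,0,-0.003],
    [0,0,0]
  ],
  "twist": [
    [-0.4,0,-0.4],
    [0,0,0],
    [0,0,0],
    [0,0,0],
    [0,0,0]
  ]
}}

```text
clock: 14.35
position: [590.9, -83.2, 8.6]
tcp_rot: [[-0.053, 0.002, -0.999], [0.999, -0.001, -0.053], [-0.001, -1.0, -0.002]]
wrist_force: [-0.7, -0.5, -0.3]
gripper_width: 12.3
```

Release, rise.

{"op": "servo_tool", "data": {
  "linear": [
    [0,0,0],
    [0,0,0],
    [0,0,0.012],
    [0,0,0.03],
    [0,0,0.04],
    [0,0,0.04],
    [0,0,0.03],
    [0,0,0]
  ],
  "twist": [
    [0,0,0],
    [0,0,0],
    [0,0,0],
    [0,0,0],
    [0,0,0],
    [0,0,0],
    [0,0,0],
    [0,0,0]
  ],
  "grip": 0.25
}}

```text
clock: 15.35
position: [592.2, -83.5, 171.3]
tcp_rot: [[-0.052, 0.008, -0.999], [0.999, -0.001, -0.052], [-0.002, -1.0, -0.008]]
wrist_force: [0.1, -0.3, -0.5]
gripper_width: 21.0
```

{"op": "servo_tool", "data": {
  "linear": [
    [-0.015,0,0],
    [-0.02,0,0],
    [-0.022,0,0],
    [-0.022,0,-0.01],
    [-0.022,0,-0.02],
    [-0.022,0,-0.02],
    [-0.018,0,-0.015],
    [-0.01,0,0]
  ],
  "twist": [
    [0,0,-10],
    [0,0,-10],
    [0,0,-10],
    [0,0,-10],
    [0,0,-10],
    [0,0,-10],
    [0,0,-10],
    [0,0,-9]
  ],
  "grip": 0.5
}}

```text
clock: 16.35
position: [433.8, -82.9, 103.9]
tcp_rot: [[0.98, -0.002, -0.198], [0.198, -0.01, 0.98], [-0.004, -1.0, -0.009]]
wrist_force: [0.8, -0.5, -0.4]
gripper_width: 42.9
```

Run:
```python
from h import *
o=observe(); print(o['position'],o['tcp_rot'][:,:2],o['gripper_width'])
snap('top','t5',(270,145,370,265),6)
```

```text
[433.77767653 -82.92540989 103.90340516] [[ 0.98021919 -0.00193901]
 [ 0.19787782 -0.00977809]
 [-0.00383571 -0.99995031]] 42.91018262664185
```

View pics/t5.png

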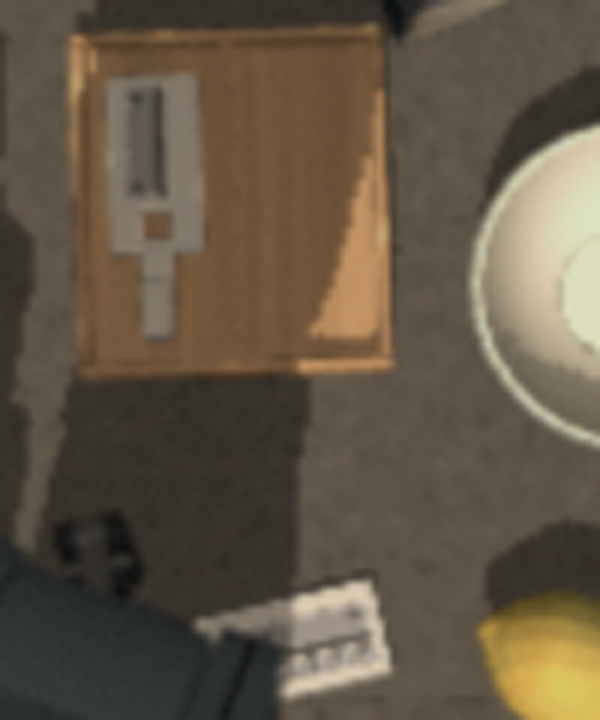

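{"op": "servo_tool", "data": {
  "linear": [
    [0.0015,0.0015,-0.02],
    [0,0,-0.025],
    [0,0,-0.012],
    [0,0,0],
    [0,0,0]
  ],
  "twist": [
    [0.5,0,1.5],
    [0,0,1],
    [0,0,0],
    [0,0,0],
    [0,0,0]
  ]
}}

```text
clock: 17.02
position: [435.6, -81.0, 46.4]
tcp_rot: [[0.97, -0.001, -0.244], [0.244, -0.0, 0.97], [-0.001, -1.0, -0.0]]
wrist_force: [-0.4, 0.3, -0.3]
gripper_width: 42.5
```

{"op": "servo_tool", "data": {
  "linear": [
    [0,0,-0.02],
    [0,0,-0.014],
    [0,0,-0.007],
    [0,0,0],
    [0,0,0]
  ],
  "twist": [
    [0,0,0],
    [0,0,0],
    [0,0,0],
    [0,0,0],
    [0,0,0]
  ]
}}

```text
clock: 17.65
position: [438.1, -81.3, 6.5]
tcp_rot: [[0.97, 0.004, -0.244], [0.244, -0.001, 0.97], [0.004, -1.0, -0.002]]
wrist_force: [-0.8, -0.4, 0.1]
gripper_width: 42.7
```

{"op": "servo_tool", "data": {
  "linear": [
    [0,0,0],
    [0,0,0],
    [0,0,0],
    [0,0,0],
    [0,0,0]
  ],
  "twist": [
    [0,0,0],
    [0,0,0],
    [0,0,0],
    [0,0,0],
    [0,0,0]
  ],
  "grip": 0,
  "squeeze": 80
}}

```text
clock: 18.27
position: [438.6, -81.2, 7.5]
tcp_rot: [[0.97, 0.006, -0.244], [0.244, -0.001, 0.97], [0.005, -1.0, -0.002]]
wrist_force: [-0.5, -0.5, -0.7]
gripper_width: 12.9
```

{"op": "servo_tool", "data": {
  "linear": [
    [0,0,0.008],
    [0,0,0.018],
    [0,0,0.025],
    [0.01,-0.005,0.025],
    [0.02,-0.01,0.01],
    [0.025,-0.012,0],
    [0.025,-0.012,0],
    [0.025,-0.01,0]
  ],
  "twist": [
    [0,0,0],
    [0,0,0],
    [0,0,0],
    [0,0,6],
    [0,0,10],
    [0,0,10],
    [0,0,10],
    [0,0,10]
  ]
}}

```text
clock: 19.27
position: [543.6, -130.8, 99.7]
tcp_rot: [[0.475, 0.003, -0.88], [0.88, 0.001, 0.475], [0.002, -1.0, -0.003]]
wrist_force: [0.0, 0.1, -0.5]
gripper_width: 12.2
```

{"op": "servo_tool", "data": {
  "linear": [
    [0.02,-0.006,0],
    [0.015,-0.006,0],
    [0.008,-0.002,0],
    [0,0,0],
    [0,0,0],
    [0,0,0]
  ],
  "twist": [
    [0,0,10],
    [0,0,9],
    [0,0,8],
    [0,0,4],
    [0,0,0],
    [0,0,0]
  ]
}}

```text
clock: 20.02
position: [588.4, -147.6, 101.7]
tcp_rot: [[-0.061, 0.003, -0.998], [0.998, -0.001, -0.061], [-0.001, -1.0, -0.003]]
wrist_force: [0.6, 0.0, -1.8]
gripper_width: 12.5
```

{"op": "servo_tool", "data": {
  "linear": [
    [0.003,0,-0.02],
    [0,0,-0.025],
    [0,0,-0.015],
    [0,0,0],
    [0,0,0]
  ],
  "twist": [
    [0,0,-0.5],
    [0,0,0],
    [0,0,0],
    [0,0,0],
    [0,0,0]
  ]
}}

```text
clock: 20.65
position: [590.8, -147.0, 37.3]
tcp_rot: [[-0.049, 0.001, -0.999], [0.999, -0.001, -0.049], [-0.001, -1.0, -0.001]]
wrist_force: [0.6, 0.1, 0.2]
gripper_width: 12.2
```

Run:
```python
from h import *
o=observe(); print(o['position'],o['tcp_rot'][:,:2],o['gripper_width'])
a=camera('top')[145:225,275:355,::-1];b=camera('side')[150:230,290:390,::-1]
cv2.imwrite('pics/c6.png',np.hstack([cv2.resize(a,(400,400),interpolation=2),cv2.resize(b,(400,320),interpolation=2).__class__ is None or cv2.copyMakeBorder(cv2.resize(b,(400,320),interpolation=2),0,80,0,0,0)]))
```

```text
[ 590.76374218 -147.04763559   37.33916377] [[-4.91372688e-02  1.46236614e-03]
 [ 9.98791502e-01 -9.61237540e-04]
 [-1.03193414e-03 -9.99998469e-01]] 12.192007292396127
```

View pics/c6.png

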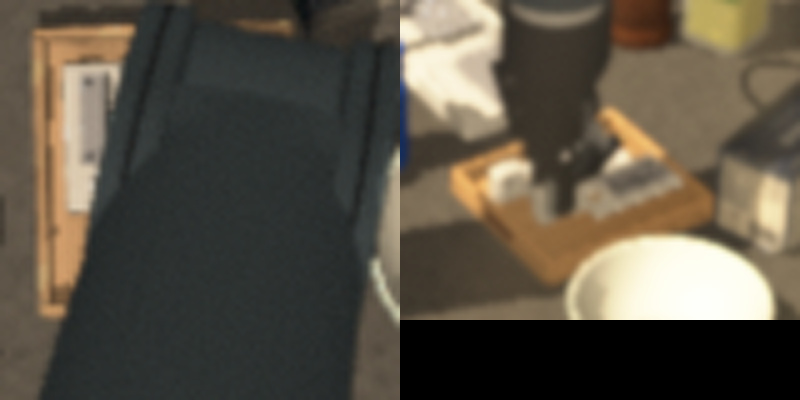

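Plate hovers over the right bay, level. Lower to TCP z ≈13 (−24).

{"op": "servo_tool", "data": {
  "linear": [
    [0.001,-0.001,-0.01],
    [0,0,-0.01],
    [0,0,-0.004],
    [0,0,0]
  ],
  "twist": [
    [0,0,0],
    [0,0,0],
    [0,0,0],
    [0,0,0]
  ]
}}

```text
clock: 21.25
position: [592.6, -148.4, 12.8]
tcp_rot: [[-0.049, 0.003, -0.999], [0.999, -0.001, -0.049], [-0.001, -1.0, -0.003]]
wrist_force: [-0.2, 0.3, 0.2]
gripper_width: 12.7
```

{"op": "servo_tool", "data": {
  "linear": [
    [0,0,0],
    [0,0,0],
    [0,0,0.012],
    [0,0,0.03],
    [0,0,0.04],
    [0,0,0.04],
    [0,0,0.03],
    [0,0,0]
  ],
  "twist": [
    [0,0,0],
    [0,0,0],
    [0,0,0],
    [0,0,0],
    [0,0,0],
    [0,0,0],
    [0,0,0],
    [0,0,0]
  ],
  "grip": 0.25
}}

```text
clock: 22.25
position: [593.8, -148.7, 175.5]
tcp_rot: [[-0.049, 0.01, -0.999], [0.999, -0.002, -0.049], [-0.003, -1.0, -0.009]]
wrist_force: [-0.7, -0.5, -0.2]
gripper_width: 21.3
```

Run:
```python
from h import *
o=observe(); print(o['position'],o['qpos'])
```

```text
[ 593.77024275 -148.70562975  175.48547667] [  9.0114867   30.28233039   1.11949686  97.50922435  -0.67095917
  51.65240001 103.18086156]
```

{"op": "servo_tool", "data": {
  "linear": [
    [-0.02,0.023,0],
    [-0.024,0.027,0],
    [-0.024,0.027,0],
    [-0.024,0.027,0],
    [-0.022,0.025,0],
    [-0.014,0.016,0],
    [-0.008,0.009,0],
    [0,0,0]
  ],
  "twist": [
    [0,0,-2],
    [0,0,-2],
    [0,0,-2],
    [0,0,-2],
    [0,0,-2],
    [0,0,-2],
    [0,0,0],
    [0,0,0]
  ],
  "grip": 1
}}

```text
clock: 23.25
position: [450.6, 8.8, 174.5]
tcp_rot: [[0.166, 0.007, -0.986], [0.986, -0.005, 0.166], [-0.004, -1.0, -0.007]]
wrist_force: [0.9, -0.6, -0.2]
gripper_width: 85.1
```

Run:
```python
from h import *
o=observe(); print(o['position'],o['gripper_width'])
im=camera('side')[:,:,::-1]; cv2.imwrite('pics/s7_full.png',im); g=cv2.cvtColor(im,cv2.COLOR_BGR2HSV)
def m(lo,hi,x0,y0,x1,y1,img):
    k=cv2.inRange(img,lo,hi)[y0:y1,x0:x1]; ys,xs=np.nonzero(k); return xs.mean()+x0,ys.mean()+y0,xs.min()+x0,xs.max()+x0,ys.min()+y0,ys.max()+y0,len(xs)
print('green side',m((40,80,20),(85,255,255),240,150,275,210,g))
for z in (0,75,90,106): print(z,proj('side',[454,10,z]))
t=cv2.cvtColor(cv2.imread('pics/top0_full.png'),cv2.COLOR_BGR2HSV)
r=m((40,80,20),(85,255,255),235,235,270,270,t); print('green top',r); print(back('top',(r[2]+r[3])/2,(r[4]+r[5])/2,106))
r=m((20,120,60),(35,255,255),345,235,385,275,t); print('lemon',r,back('top',(r[2]+r[3])/2,(r[4]+r[5])/2,29),back('top',r[0],r[1],29))
```

```text
[450.57251579   8.7880725  174.52950086] 85.10564760992206
green side (np.float64(258.72972972972974), np.float64(172.5810810810811), np.int64(251), np.int64(267), np.int64(165), np.int64(178), 148)
0 [261.49495593 197.31164035]
75 [259.79150952 176.84748844]
90 [259.43744935 172.59402844]
106 [259.05464392 167.99524079]
green top (np.float64(253.33649289099526), np.float64(250.96208530805688), np.int64(243), np.int64(263), np.int64(241), np.int64(261), 211)
[453.64787969   8.94169744 106.        ]
lemon (np.float64(364.4218181818182), np.float64(255.37818181818182), np.int64(350), np.int64(379), np.int64(243), np.int64(267), 550) [ 446.17689964 -255.25069303   29.        ] [ 445.24649098 -255.06439545   29.        ]
```

{"op": "servo_tool", "data": {
  "linear": [
    [0.003,0,-0.02],
    [0,0,-0.03],
    [0,0,-0.03],
    [0,0,-0.025],
    [0,0,-0.01],
    [0,0,0],
    [0,0,0]
  ],
  "twist": [
    [0,0.3,0],
    [0,0,0],
    [0,0,0],
    [0,0,0],
    [0,0,0],
    [0,0,0],
    [0,0,0]
  ]
}}

```text
clock: 24.18
position: [460.7, 2.8, 57.7]
tcp_rot: [[0.173, 0.009, -0.985], [0.985, -0.007, 0.173], [-0.005, -1.0, -0.011]]
wrist_force: [-0.3, -0.5, 0.5]
gripper_width: 85.7
```

{"op": "servo_tool", "data": {
  "linear": [
    [-0.004,0.004,0],
    [-0.002,0.003,-0.008],
    [0,0,-0.003],
    [0,0,0]
  ],
  "twist": [
    [-0.3,0.5,0],
    [0,0,0],
    [0,0,0],
    [0,0,0]
  ]
}}

```text
clock: 24.68
position: [455.5, 10.7, 47.5]
tcp_rot: [[0.172, 0.003, -0.985], [0.985, -0.012, 0.172], [-0.012, -1.0, -0.005]]
wrist_force: [-0.6, -0.2, 0.6]
gripper_width: 85.4
```

{"op": "servo_tool", "data": {
  "linear": [
    [0,0,0],
    [0,0,0],
    [0,0,0],
    [0,0,0],
    [0,0,0]
  ],
  "twist": [
    [0,0,0],
    [0,0,0],
    [0,0,0],
    [0,0,0],
    [0,0,0]
  ],
  "grip": 0,
  "squeeze": 50
}}

```text
clock: 25.3
position: [455.9, 10.4, 48.0]
tcp_rot: [[0.173, 0.004, -0.985], [0.985, -0.012, 0.173], [-0.011, -1.0, -0.006]]
wrist_force: [0.1, -0.1, -1.1]
gripper_width: 44.1
```

{"op": "servo_tool", "data": {
  "linear": [
    [0,0,0.01],
    [0,0,0.025],
    [0,0,0.03],
    [0,-0.02,0.03],
    [0,-0.04,0],
    [0,-0.045,0],
    [0,-0.045,0],
    [0,-0.045,0]
  ],
  "twist": [
    [0.5,0.3,0],
    [0,0,0],
    [0,0,0],
    [0,0,0],
    [0,0,0],
    [0,0,0],
    [0,0,0],
    [0,0,0]
  ]
}}

```text
clock: 26.3
position: [455.9, -187.0, 150.7]
tcp_rot: [[0.164, 0.001, -0.986], [0.986, 0.0, 0.164], [0.0, -1.0, -0.001]]
wrist_force: [0.2, 0.3, -1.8]
gripper_width: 44.2
```

{"op": "servo_tool", "data": {
  "linear": [
    [0,-0.045,0],
    [0,-0.045,0],
    [0,-0.04,0],
    [0,-0.03,0],
    [0,-0.02,0],
    [0,-0.01,0],
    [0,0,0],
    [0,0,0]
  ],
  "twist": [
    [0,0,0],
    [0,0,0],
    [0,0,0],
    [0,0,0],
    [0,0,0],
    [0,0,0],
    [0,0,0],
    [0,0,0]
  ]
}}

```text
clock: 27.3
position: [453.7, -385.0, 153.7]
tcp_rot: [[0.168, 0.003, -0.986], [0.986, 0.003, 0.168], [0.004, -1.0, -0.002]]
wrist_force: [-0.5, -0.8, -1.3]
gripper_width: 44.8
```

{"op": "servo_tool", "data": {
  "linear": [
    [-0.001,-0.014,-0.01],
    [0,-0.01,-0.02],
    [0,0,-0.012],
    [0,0,0],
    [0,0,0]
  ],
  "twist": [
    [0,0,0],
    [0,0,0],
    [0,0,0],
    [0,0,0],
    [0,0,0]
  ]
}}

```text
clock: 27.92
position: [452.5, -408.1, 107.2]
tcp_rot: [[0.165, 0.001, -0.986], [0.986, 0.006, 0.165], [0.006, -1.0, 0.0]]
wrist_force: [0.9, -0.4, -1.2]
gripper_width: 44.5
```

Run:
```python
from h import *
o=observe(); print(o['position'])
a=camera('top')[195:285,390:480,::-1];b=camera('side')[230:320,300:400,::-1]
cv2.imwrite('pics/c8.png',np.hstack([cv2.resize(a,(400,400),interpolation=2),cv2.resize(b,(400,400),interpolation=2)]))
for X in ([452,-409,6],[452,-409,45],[526,-408,96]):print(X,proj('top',X),(proj('top',X)-[390,195])*400/90,(proj('side',X)-[300,230])*[4,400/90]+[400,0])
```

```text
[ 452.50306301 -408.11937119  107.19239683]
[452, -409, 6] [424.21116186 253.35502598] [152.04960826 259.35567104] [537.24061266 257.22481868]
[452, -409, 45] [428.30606552 253.85353946] [170.24918009 261.57128647] [538.92930941 207.60315926]
[526, -408, 96] [433.50660722 222.62928687] [193.36269874 122.79683052] [646.98314236  88.87047697]
```

View pics/c8.png

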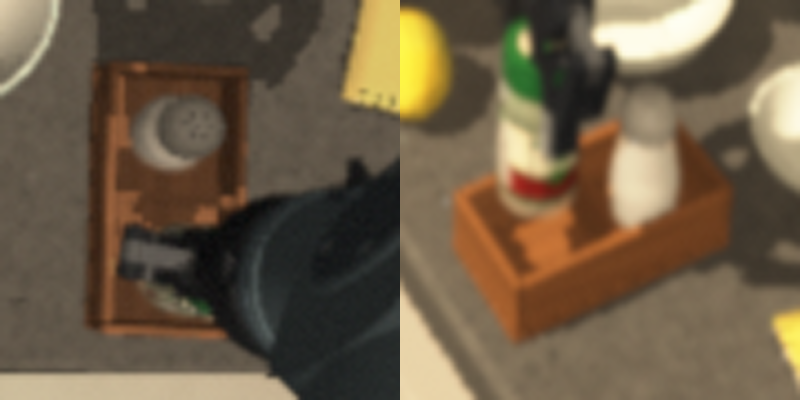

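{"op": "servo_tool", "data": {
  "linear": [
    [0,0,-0.012],
    [0,0,-0.014],
    [0,0,-0.008],
    [0,0,0],
    [0,0,0]
  ],
  "twist": [
    [0,0,0],
    [0,0,0],
    [0,0,0],
    [0,0,0],
    [0,0,0]
  ]
}}

```text
clock: 28.65
position: [453.0, -407.8, 71.4]
tcp_rot: [[0.165, 0.002, -0.986], [0.986, 0.005, 0.165], [0.005, -1.0, -0.001]]
wrist_force: [0.2, 1.2, -1.2]
gripper_width: 44.3
```

{"op": "servo_tool", "data": {
  "linear": [
    [0,-0.001,-0.009],
    [0,0,-0.006],
    [0,0,-0.001],
    [0,0,0]
  ],
  "twist": [
    [-0.3,0,0],
    [0,0,0],
    [0,0,0],
    [0,0,0]
  ]
}}

```text
clock: 29.15
position: [453.3, -409.1, 54.7]
tcp_rot: [[0.165, 0.002, -0.986], [0.986, -0.001, 0.165], [-0.001, -1.0, -0.002]]
wrist_force: [-0.1, 0.3, -1.3]
gripper_width: 44.1
```

{"op": "servo_tool", "data": {
  "linear": [
    [0,0,0],
    [0,0,0],
    [0,0,0],
    [0,0,0],
    [0,0,0.02],
    [0,0,0.03],
    [0,0,0.04],
    [0,0,0.03]
  ],
  "twist": [
    [0,0,0],
    [0,0,0],
    [0,0,0],
    [0,0,0],
    [0,0,0],
    [0,0,0],
    [0,0,0],
    [0,0,0]
  ],
  "grip": 0.95
}}

```text
clock: 30.15
position: [452.9, -409.0, 181.2]
tcp_rot: [[0.165, 0.002, -0.986], [0.986, -0.001, 0.165], [-0.0, -1.0, -0.002]]
wrist_force: [-0.4, 0.4, -0.3]
gripper_width: 81.2
```

{"op": "servo_tool", "data": {
  "linear": [
    [0,0.01,0],
    [-0.001,0.02,0],
    [-0.001,0.025,0],
    [-0.001,0.025,0],
    [-0.001,0.025,0],
    [-0.001,0.02,0],
    [-0.001,0.012,0],
    [0,0.006,0]
  ],
  "twist": [
    [0,0,-10.5],
    [0,0,-10.5],
    [0,0,-10.5],
    [0,0,-10.5],
    [0,0,-10.5],
    [0,0,-10.5],
    [0,0,-10.5],
    [0,0,-10.5]
  ],
  "grip": 1
}}

```text
clock: 31.15
position: [450.3, -264.7, 197.1]
tcp_rot: [[0.995, 0.005, 0.096], [-0.096, -0.016, 0.995], [0.006, -1.0, -0.016]]
wrist_force: [-0.5, -0.4, 0.6]
gripper_width: 85.1
```

{"op": "servo_tool", "data": {
  "linear": [
    [0,0,-0.02],
    [0,0,-0.02],
    [0,0,0],
    [0,0,0]
  ],
  "twist": [
    [0,0,-9.5],
    [0,0,-7],
    [0,0,0],
    [0,0,0]
  ]
}}

```text
clock: 31.65
position: [453.1, -263.9, 161.8]
tcp_rot: [[0.925, 0.008, 0.379], [-0.379, -0.017, 0.925], [0.014, -1.0, -0.013]]
wrist_force: [-0.0, -0.0, 0.5]
gripper_width: 85.2
```

Run:
```python
from h import *
o=observe(); p=o['position'];print(p)
im=camera('top')[:,:,::-1].copy(); cv2.imwrite('pics/t9f.png',im)
s=camera('side')[:,:,::-1]
cv2.imwrite('pics/c9.png',np.hstack([cv2.resize(im[195:285,330:480],(500,300),interpolation=2),cv2.resize(s[190:310,270:390],(300,300),interpolation=2)]))
```

```text
[ 453.08209911 -263.89568526  161.84075515]
```

View pics/c9.png

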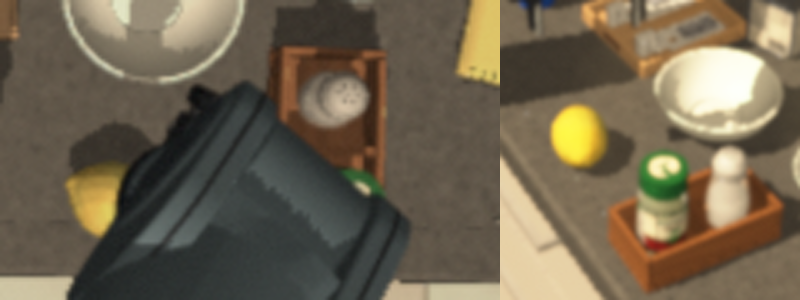

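{"op": "servo_tool", "data": {
  "linear": [
    [-0.004,0.004,-0.02],
    [-0.003,0.004,-0.03],
    [0,0,-0.03],
    [0,0,-0.02],
    [0,0,0],
    [0,0,0]
  ],
  "twist": [
    [0.5,0.3,0],
    [0.5,0.3,0],
    [0,0,0],
    [0,0,0],
    [0,0,0],
    [0,0,0]
  ]
}}

```text
clock: 32.5
position: [444.0, -254.5, 56.5]
tcp_rot: [[0.926, -0.003, 0.378], [-0.378, 0.004, 0.926], [-0.005, -1.0, 0.002]]
wrist_force: [0.3, 0.7, 0.5]
gripper_width: 85.1
```

{"op": "servo_tool", "data": {
  "linear": [
    [0.002,-0.001,-0.02],
    [0,0,-0.018],
    [0,0,-0.005],
    [0,0,0],
    [0,0,0]
  ],
  "twist": [
    [0,0,0],
    [0,0,0],
    [0,0,0],
    [0,0,0],
    [0,0,0]
  ]
}}

```text
clock: 33.12
position: [447.9, -256.5, 14.7]
tcp_rot: [[0.926, 0.001, 0.377], [-0.377, 0.002, 0.926], [0.0, -1.0, 0.002]]
wrist_force: [0.1, -0.5, -0.4]
gripper_width: 85.3
```

{"op": "servo_tool", "data": {
  "linear": [
    [0,0,0],
    [0,0,0],
    [0,0,0],
    [0,0,0],
    [0,0,0]
  ],
  "twist": [
    [0,0,0],
    [0,0,0],
    [0,0,0],
    [0,0,0],
    [0,0,0]
  ],
  "grip": 0,
  "squeeze": 50
}}

```text
clock: 33.75
position: [448.4, -256.6, 16.2]
tcp_rot: [[0.926, 0.003, 0.377], [-0.377, 0.002, 0.926], [0.002, -1.0, 0.003]]
wrist_force: [-0.3, 0.4, -0.4]
gripper_width: 53.9
```

{"op": "servo_tool", "data": {
  "linear": [
    [0,0,0.01],
    [0,0,0.025],
    [0,0,0.035],
    [0.01,-0.002,0.03],
    [0.02,-0.003,0],
    [0.025,-0.004,0],
    [0.025,-0.004,0],
    [0.025,-0.003,0]
  ],
  "twist": [
    [0,0,0],
    [0,0,0],
    [0,0,0],
    [0,0,0],
    [0,0,0],
    [0,0,0],
    [0,0,0],
    [0,0,0]
  ]
}}

```text
clock: 34.75
position: [553.8, -273.0, 123.8]
tcp_rot: [[0.925, 0.002, 0.38], [-0.38, 0.002, 0.925], [0.001, -1.0, 0.003]]
wrist_force: [0.0, 0.2, -0.4]
gripper_width: 53.7
```

{"op": "servo_tool", "data": {
  "linear": [
    [0.02,-0.003,0],
    [0.012,-0.002,0],
    [0.006,0,0],
    [0,0,0],
    [0,0,0]
  ],
  "twist": [
    [0,0,0],
    [0,0,0],
    [0,0,0],
    [0,0,0],
    [0,0,0]
  ]
}}

```text
clock: 35.38
position: [592.8, -277.8, 124.9]
tcp_rot: [[0.925, 0.002, 0.38], [-0.38, 0.002, 0.925], [0.001, -1.0, 0.003]]
wrist_force: [0.2, -0.1, -1.0]
gripper_width: 53.3
```

{"op": "servo_tool", "data": {
  "linear": [
    [0.006,-0.002,-0.02],
    [0,0,-0.025],
    [0,0,-0.018],
    [0,0,0],
    [0,0,0]
  ],
  "twist": [
    [0,0,0],
    [0,0,0],
    [0,0,0],
    [0,0,0],
    [0,0,0]
  ]
}}

```text
clock: 36.0
position: [597.7, -279.9, 57.0]
tcp_rot: [[0.925, -0.0, 0.381], [-0.381, 0.003, 0.925], [-0.001, -1.0, 0.003]]
wrist_force: [-0.0, -0.7, -1.0]
gripper_width: 53.7
```

{"op": "servo_tool", "data": {
  "linear": [
    [0.003,0,-0.012],
    [0,0,-0.009],
    [0,0,-0.003],
    [0,0,0]
  ],
  "twist": [
    [0,0,0],
    [0,0,0],
    [0,0,0],
    [0,0,0]
  ]
}}

```text
clock: 36.5
position: [601.9, -280.2, 32.6]
tcp_rot: [[0.925, 0.002, 0.38], [-0.38, 0.002, 0.925], [0.001, -1.0, 0.003]]
wrist_force: [-0.0, 0.1, -1.1]
gripper_width: 54.0
```

{"op": "servo_tool", "data": {
  "linear": [
    [0,0,0],
    [0,0,0],
    [0,0,0.01],
    [0,0,0.025],
    [0,0,0.04],
    [0,0,0.05],
    [0,0,0.04],
    [0,0,0]
  ],
  "twist": [
    [0,0,0],
    [0,0,0],
    [0,0,0],
    [0,0,0],
    [0,0,0],
    [0,0,0],
    [0,0,0],
    [0,0,0]
  ],
  "grip": 0.8
}}

```text
clock: 37.5
position: [602.6, -281.4, 208.4]
tcp_rot: [[0.924, 0.007, 0.381], [-0.381, 0.0, 0.924], [0.007, -1.0, 0.003]]
wrist_force: [0.4, 0.8, -0.2]
gripper_width: 68.4
```

{"op": "servo_tool", "data": {
  "linear": [
    [-0.05,0.04,0.02],
    [-0.05,0.05,0.02],
    [-0.02,0.06,0.02],
    [0,0.06,0],
    [0,0.06,0],
    [0,0.06,0],
    [0,0.06,0],
    [0,0.04,0]
  ],
  "twist": [
    [0,0,0],
    [0,0,0],
    [0,0,0],
    [0,0,0],
    [0,0,0],
    [0,0,0],
    [0,0,0],
    [0,0,0]
  ]
}}

```text
clock: 38.5
position: [485.3, 144.6, 262.2]
tcp_rot: [[0.922, 0.005, 0.387], [-0.387, 0.001, 0.922], [0.004, -1.0, 0.003]]
wrist_force: [0.2, 0.2, 0.3]
gripper_width: 68.5
```

{"op": "servo_tool", "data": {
  "linear": [
    [0,0.05,0],
    [0,0.05,0],
    [0,0.05,0],
    [0,0.05,0],
    [0,0,0],
    [0,0,0]
  ],
  "twist": [
    [0,0,0],
    [0,0,0],
    [0,0,0],
    [0,0,0],
    [0,0,0],
    [0,0,0]
  ]
}}

```text
clock: 39.25
position: [481.3, 353.2, 260.0]
tcp_rot: [[0.924, 0.001, 0.383], [-0.383, -0.0, 0.924], [0.001, -1.0, 0.0]]
wrist_force: [0.2, -0.1, -0.3]
gripper_width: 68.2
```

Run:
```python
from h import *
o=observe(); print(o['position'],o['clock'])
im=camera('top')[:,:,::-1]; s=camera('side')[:,:,::-1]
cv2.imwrite('pics/c10.png',np.vstack([cv2.resize(im[140:280,160:480],(800,350),interpolation=2),cv2.resize(s[110:310,240:440],(250,250),interpolation=2) if 0 else cv2.resize(s[120:300,220:540],(800,250),interpolation=2)]))
```

```text
[481.29334804 353.16469165 259.98785954] 39.25
```

View pics/c10.png

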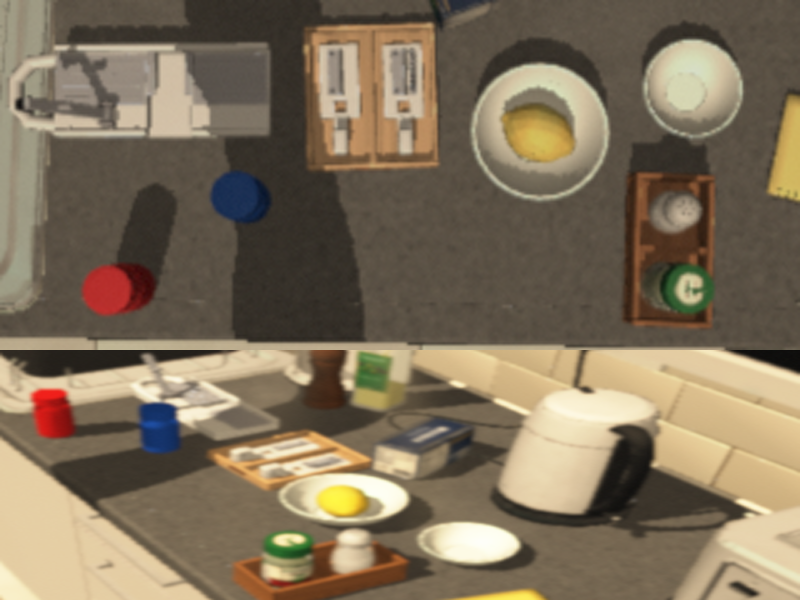

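```bash
python3 -c "
from h import *
print(hand_in())"
```

```text
the job is handed in; nothing more can be done
None
```

The job is done and handed in at about 39 s of the 112 s allowed. No verdict is reported.

- **Clamp bar:** I pinched the fin and swung the bar through an arc to about 2.2 rad, worked out from the hand's position. It was still leaning back in the last picture.
- **Slicing plate:** I drew it about 72 mm out by its tab, then laid it in the left tray bay.
- **Comb plate:** It is laid in the right bay.
- **Spice jar:** It stands in the caddy's free bay.
- **Lemon:** It lies in the larger bowl, which I measured at about 133 mm across against the 136 mm given.

In the last pictures, from the top and side cameras, both plates lie flat, blade side up and roughly centred in their bays. The jar and salt shaker are upright, the blue and red jars are where they started, and the arm is clear of everything. Wrist forces stayed under about 5 N in all the readings after moves.

No check failed or disagreed. The final placings were judged by eye from these pictures, not measured to the millimetre. I took no second picture to confirm that the lemon was completely at rest.

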